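Put the copy-stand lenses away in their case

TASK

Put the three camera lenses away in the open lens case, glass up, each down on the floor of the well made for it: the large lens in the widest well, the medium one in the middle-sized well, the small one in the narrowest. Set them down gently, without knocking one over or dropping it. The extension tube and the loupe are not lenses: leave them, the gel tray and the bottle where they stand.

Things in the scene. Friction and masses are not known exactly. Their poses are not given: they have to be found in the camera images.
- macro_lens: The large camera lens: a solid black cylinder 60 mm in diameter and 80 mm tall with two ribbed grip rings, standing upright on the bench on its rear cap, dark bluish front glass on top. Origin: centre of its underside; z axis up through the glass. It may be gripped anywhere on its side.
- standard_lens: The medium camera lens: a solid black cylinder 48 mm in diameter and 62 mm tall with one ribbed grip ring, standing upright on the bench on its rear cap, dark bluish front glass on top. Origin: centre of its underside; z axis up through the glass. It may be gripped anywhere on its side.
- cmount_lens: The small camera lens: a solid black cylinder 34 mm in diameter and 54 mm tall with two thin ribbed rings, standing upright on the bench on its rear cap, dark bluish front glass on top. Origin: centre of its underside; z axis up through the glass. It may be gripped anywhere on its side.
- wide_well: Light grey square insert, 84 x 84 x 20 mm, with the widest dark-lined round well, 74 mm across, 14 mm deep. Origin: centre of the insert's underside, below the middle of the well, 3 mm above the bench; well floor 6 mm, mouth 20 mm above the origin. The three inserts stand in a row 86 mm apart, in any order, with one yaw, in the open aluminium lens case.
- middle_well: Light grey square insert, 84 x 84 x 20 mm, with the middle-sized dark-lined round well, 62 mm across, 14 mm deep. Origin: centre of the insert's underside, below the middle of the well, 3 mm above the bench; well floor 6 mm, mouth 20 mm above the origin. x axis: level, across the case to its opened lid; y axis: along the row of wells.
- narrow_well: Light grey square insert, 84 x 84 x 20 mm, with the narrowest dark-lined round well, 48 mm across, 14 mm deep. Origin: centre of the insert's underside, below the middle of the well, 3 mm above the bench; well floor 6 mm, mouth 20 mm above the origin. The case is fixed, 96 (x) by 268 mm (y), rim 25 mm above the bench; its lid, 20 mm high, lies folded back flat beyond it.
- extension_tube: Extension tube, no lens: a hollow black ring, 60 mm outside and 46 mm inside diameter, 28 mm tall, open right through, standing on the bench. Stays where it is. Origin: centre of its underside; z up.
- loupe: Stand loupe (magnifier): a clear square foot 46 x 46 mm, 24 mm high, with a round black eyepiece 42 mm in diameter above it, 48 mm tall in all. Stays where it is. Origin: centre of its underside; z up.
- gel_tray: Empty clear plastic gel tray, 100 x 75 x 22 mm, lying to the right of the case. Stays where it is. Origin: centre of its underside.
- cleaner: White bottle of lens cleaner, 38 mm in diameter and 105 mm tall, standing to the left of the case. Stays where it is. Origin: centre of its underside.

How it is judged:
At the end, for the whole second after the job is handed in: Each lens stands upright (within 0.12 rad) in its own well, within 12 mm of the well's axis and with its underside on the well's floor (3 to 10 mm above the insert's underside), released and at rest; the extension tube, loupe, gel tray and bottle are within 20 mm of where they began (horizontal distance between macro_lens and wide_well below 0.012 m and z of macro_lens in the frame of wide_well between 0.003 and 0.01 m and angle between each of macro_lens, standard_lens, cmount_lens's own z axis and vertical below 0.12 rad and linear speed of each of macro_lens, standard_lens, cmount_lens below 0.02 m/s and contact force between the fingers and macro_lens below 0.1 N and horizontal distance between standard_lens and middle_well below 0.012 m and z of standard_lens in the frame of middle_well between 0.003 and 0.01 m and contact force between the fingers and standard_lens below 0.1 N and horizontal distance between cmount_lens and narrow_well below 0.012 m and z of cmount_lens in the frame of narrow_well between 0.003 and 0.01 m and contact force between the fingers and cmount_lens below 0.1 N and distance of each of extension_tube, loupe, gel_tray, cleaner from where it was at the start of the episode below 0.02 m); the robot touches nothing.
It fails at once if a lens is knocked over (tilted more than about 45 degrees) (angle between any of macro_lens, standard_lens, cmount_lens's own z axis and vertical above 0.8 rad).
It fails at once if a lens is dropped (falls free of the fingers faster than 0.6 m/s, a fall of about 18 mm) ((linear speed of macro_lens above 0.6 m/s and contact force between the fingers and macro_lens below 0.02 N) or (linear speed of standard_lens above 0.6 m/s and contact force between the fingers and standard_lens below 0.02 N) or (linear speed of cmount_lens above 0.6 m/s and contact force between the fingers and cmount_lens below 0.02 N)).
It fails at once if the extension tube or the loupe is shifted more than 20 mm (distance of any of extension_tube, loupe from where it was at the start of the episode above 0.02 m).
It fails at once if the gel tray or the bottle is shifted more than 20 mm (distance of any of gel_tray, cleaner from where it was at the start of the episode above 0.02 m).
It also fails if it takes over 83 s, if anything falls off the work surface, if the arm or the gripper's body presses on something with over 40 N, if the wrist force passes 120 N, or if a joint passes its speed limit or range.

ROBOT

A 7-joint arm with a two-finger parallel gripper is mounted at the origin on the work surface. World frame = base frame: x ahead of the robot, y to its left, z up, the work surface at z = 0. Lengths are in m, angles in rad, forces in N, time in s.
With the tool pointing down it reaches from about 0.425 to 0.875 m from the base axis. Payload 4.7 kg.
Tool frame: the origin (TCP) lies between the finger pads; the fingertips stand 8 mm ahead of it and the grasp point (between the pads) lies 11 mm behind it; z points along the fingers, y is the line along which they close (so a half turn about z gives the same grasp; the last joint's range is limited). The gripper opens to 85 mm and grips with 20 to 120 N. Pads are 22 mm wide; open, the fingers measure 114 mm over their backs; the gripper's body (76 mm by 85 mm) begins 54 mm behind the grasp point. The pads swing forward as they close: fully open they stand 13 mm farther back than shut.
Start: joints at [-1.222, 0.321, -0.07, 1.45, 0.023, 1.371, -0.057], TCP at [0.214, 0.614, 0.239] pointing down, gripper open.
Joint ranges: [-2.86, 2.86], [-0.3, 2.09], [-1.38, 1.24], [0.06, 2.45], [-1.56, 4.7], [0.09, 2.05], [-2.69, 2.69]. Speed limits (rad/s): [2.57, 2.57, 3.14, 3.14, 3.14, 3.14, 3.14].

INTERFACE

Orientations are given as a rotation vector (axis times angle).
In Python, from workcell import bot gives the robot as it stands.
- The arm moves only by the shell command python3 -m jog 'ROWS'. ROWS is a JSON list that holds a single list of rows (three levels of brackets), with 1 to 5 rows, each of 5 numbers: the finger opening in m, then dx, dy, dz in shares of the most that a row can go, 1 being 50 mm, then a turn about the tool's z in units of 0.05 rad; each row shifts and turns the commanded pose from where the row before left it, along the tool's axes as they then stand; what a row does not reach is not made up. A row lasts 1/10 s, in which the tool goes at most 0.05 m and 0.15 rad, less where a joint would pass 70% of its speed; a pose out of reach is approached as far as the arm can. The fingers move at their own pace and stop on an object; the grip force is fixed at half the most. Time passes only in rows, so rows that do not move let the fingers close. It prints the time, the measured TCP pose, the force, the opening and the grip force at its end. Input that does not fit is refused with a message, and nothing moves.
- bot.sense(): the state, without advancing time (a new reading comes with each control period).
- bot.grab_frame(name): name is "scene" or "top" or "wrist"; returns a dict with "frame" (480x640x3 uint8, blue, green, red), "fx", "fy", "cx", "cy" (pixels), "k1" (the pictures are not rectified: a ray, as slopes to the right and down, at radius r is drawn at 1 + k1 r^2 times it, then the intrinsics apply), "eye" and "orientation" of the camera in the world. Camera axes: x right, y up, looking along -z (the intrinsics and any distortion apply to the point x, -y, -z); pixel columns grow to the right and rows downward; lengths in m; the calibration is good to about 2 mm. A picture is of the moment at which its call begins. There is no depth.
- bot.sign_off(): hands the job in; it is judged then, once.
The state is a dict: "t": time; "q": joint angles; "qvel": joint speeds; "tau": joint torques, N m; "position": TCP position; "eef_rot": TCP orientation; "wrist_force": force on the tool from outside, world axes, zero at the start; "ft_torque": the same for the moment, N m; "finger_gap": finger opening in m; "grip_force": force on a finger pad.
Only numpy, scipy, OpenCV 4.12 (cv2) and the standard library are available. Lean on these libraries where they do the work, as an engineer would, in place of code of your own. Each camera call takes 0.05 s, during which the arm holds its last target. There are 200 camera calls.

## Working session

There is one attempt and no reset: what is moved stays moved. The work goes in short steps, Python scripts to look and compute and a shell command to move; the robot and the scene stay as the last step left them, time stands still between calls to the robot, and variables do not carry over. Pictures are saved under pics/ and viewed, at most 14 in all, crops included, and the job is handed in when it is done.

```bash
ls; mkdir -p pics; cat > h.py <<'E'
import numpy as np, cv2
from scipy.spatial.transform import Rotation as R
from workcell import bot
def rot(o):
    o=np.array(o,float)
    return o if o.shape==(3,3) else (R.from_rotvec(o).as_matrix() if o.size==3 else R.from_quat(o).as_matrix())
def grab(n,fn=None):
    f=bot.grab_frame(n)
    if fn: cv2.imwrite('pics/'+fn,f['frame'])
    return f
def onplane(f,u,v,z):
    d=np.array([(u-f['cx'])/f['fx'],(v-f['cy'])/f['fy']]);s=d.copy()
    for _ in range(20): s=d/(1+f['k1']*(s@s))
    r=rot(f['orientation'])@np.array([s[0],-s[1],-1]);e=np.array(f['eye'])
    return e+r*(z-e[2])/r[2]
def proj(f,p):
    c=rot(f['orientation']).T@(np.array(p)-f['eye']);s=np.array([c[0],-c[1]])/-c[2]
    s=s*(1+f['k1']*(s@s));return s*[f['fx'],f['fy']]+[f['cx'],f['cy']]
E
python3 - <<'E'
from h import *
for n in ('top','scene'):
    f=grab(n,n+'0.png');print(n,{k:f[k] for k in f if k!='frame'})
s=bot.sense();print(s['t'],s['position'],s['eef_rot'])
print(R.from_rotvec(s['eef_rot']).as_matrix().round(3))
E
```

```text
pics
top {'fx': 485.4663905342496, 'fy': 485.4663905342496, 'cx': 316.0193319800674, 'cy': 232.46876925994601, 'k1': -0.02982686476503943, 'eye': array([0.45696735, 0.00866469, 1.06541998]), 'orientation': array([ 0.03315467, -0.07400057, -1.55181832])}
scene {'fx': 562.413342457678, 'fy': 562.413342457678, 'cx': 316.25719802814564, 'cy': 233.69777381519327, 'k1': -0.1086557067129004, 'eye': array([ 1.20949451, -0.51588527,  0.84197285]), 'orientation': array([0.73889606, 0.36616138, 0.87084939])}
0.1 [0.21351297 0.61343802 0.23832017] [-5.23470491e-01 -3.09749069e+00  2.75275806e-03]
[[-0.944  0.329 -0.   ]
 [ 0.329  0.944 -0.002]
 [-0.    -0.002 -1.   ]]
```

View pics/top0.png

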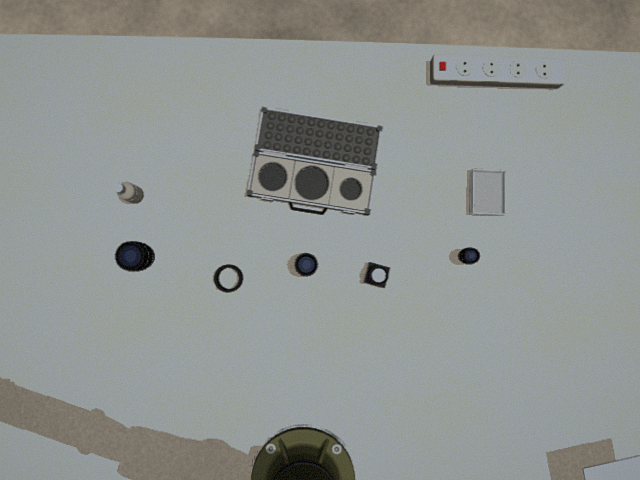

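View pics/scene0.png

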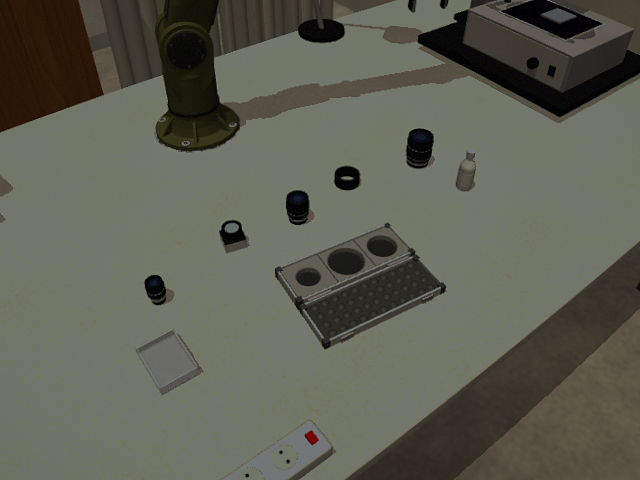

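The top view shows the macro lens at (135,256), standard at (306,264) and cmount at (469,256). The wells are middle (272,177), wide (312,183) and narrow (351,188). The scene view agrees.

```bash
python3 - <<'E'
from h import *
f=grab('top');im=f['frame'];g=im.max(axis=2)
def blobs(mask,pts):
    cs,_=cv2.findContours(mask,cv2.RETR_EXTERNAL,cv2.CHAIN_APPROX_NONE);o=[]
    for p in pts:
        c=min(cs,key=lambda c:np.linalg.norm(np.mean(c[:,0],axis=0)-p) if len(c)>8 else 1e9);o.append(c)
    return o
dark=((g<75)*255).astype(np.uint8)
L=[('macro',(135,256),.08,.06),('std',(306,264),.062,.048),('cm',(469,256),.054,.034)]
for (n,p,h,d),c in zip(L,blobs(dark,[l[1] for l in L])):
    r=cv2.minAreaRect(c);P=onplane(f,*r[0],h/2)
    # predicted extents: hull of both rims
    a=np.linspace(0,2*np.pi,60);pr=np.array([proj(f,[P[0]+d/2*np.cos(t),P[1]+d/2*np.sin(t),z]) for t in a for z in (0,h)],np.float32)
    r2=cv2.minAreaRect(pr)
    print(n,np.round(r,1).tolist() if 0 else r,'pred',r2,P.round(4),np.hypot(P[0],P[1]).round(3))
    P2=P[:2]
    b=im.astype(int);m=((b[:,:,0]-b[:,:,2]>14)*255).astype(np.uint8)
    y,x=np.mgrid[:480,:640];mm=(m>0)&(np.hypot(x-p[0],y-p[1])<28)
    if mm.sum(): print('   glass',mm.sum(),onplane(f,x[mm].mean(),y[mm].mean(),h).round(4))
W=[('middle',(272,177),.062),('wide',(312,183),.074),('narrow',(351,188),.048)]
wm=((g<110)*255).astype(np.uint8);C=[]
cs,_=cv2.findContours(wm,cv2.RETR_LIST,cv2.CHAIN_APPROX_NONE)
for n,p,d in W:
    c=min([c for c in cs if len(c)>30],key=lambda c:np.linalg.norm(cv2.minEnclosingCircle(c)[0]-np.array(p)))
    e=cv2.fitEllipse(c);P=onplane(f,*e[0],.023);C.append(P)
    print(n,e,P.round(4),'diam mm',np.mean(e[1])/f['fx']*(f['eye'][2]-.023)*1e3)
print([np.linalg.norm(C[i+1]-C[i]).round(4) for i in (0,1)],'row dir',(C[0]-C[2])[:2])
for n,p,h in [('tube',(228,278),.028),('loupe',(377,275),.03),('bottle',(135,192),.05),('tray',(488,193),.02)]: print(n,onplane(f,*p,h).round(3))
E
```

```text
macro ((134.5, 255.5), (29.0, 39.0), 90.0) pred ((133.68319702148438, 254.9739227294922), (29.732421875, 41.8070182800293), 88.60750579833984) [0.4717 0.3628 0.04  ] 0.595
   glass 355 [0.4719 0.3567 0.08  ]
std ((306.0, 264.0), (22.0, 22.0), 90.0) pred ((306.0811767578125, 263.9753723144531), (23.263248443603516, 23.302593231201172), 22.399824142456055) [0.4605 0.0024 0.031 ] 0.46
   glass 208 [0.4602 0.0033 0.062 ]
cm ((468.5, 255.5), (15.0, 21.0), 90.0) pred ((468.78515625, 255.37144470214844), (16.147422790527344, 23.963294982910156), 88.21062469482422) [ 0.4848 -0.3485  0.027 ] 0.597
   glass 111 [ 0.4874 -0.3453  0.054 ]
middle ((272.2037658691406, 176.02035522460938), (28.06049919128418, 28.369117736816406), 90.16324615478516) [0.6494 0.0792 0.023 ] diam mm 60.58437961886399
wide ((311.51678466796875, 182.36074829101562), (33.40761184692383, 33.797630310058594), 105.1954116821289) [ 0.6373 -0.0063  0.023 ] diam mm 72.15338548911453
narrow ((350.5414733886719, 188.5893096923828), (21.402421951293945, 21.970857620239258), 140.90155029296875) [ 0.6256 -0.0912  0.023 ] diam mm 46.5667388496542
[np.float64(0.0863), np.float64(0.0858)] row dir [0.02381634 0.17038142]
tube [0.428 0.167 0.028]
loupe [ 0.44  -0.149  0.03 ]
bottle [0.605 0.364 0.05 ]
tray [ 0.623 -0.395  0.02 ]
```

Careful with the scale: shifts go in shares of 50 mm and turns go in units of 0.05 rad. That gives: 0.1375 rad is 2.75.

```bash
cat > go.py <<'E'
from h import *
import sys
T=dict(macro=(.472,.360,.050),std=(.4605,.003,.038),cm=(.486,-.347,.034),wide=(.6373,-.0063,.059),middle=(.6494,.0792,.047),narrow=(.6256,-.0912,.043))
s=bot.sense();M=R.from_rotvec(s['eef_rot']).as_matrix();p=np.array(s['position'])
print('t',round(s['t'],2),'p',p.round(4),'gap',round(s['finger_gap'],4),'grip',s['grip_force'],'F',np.round(s['wrist_force'],1),'yaw err',(np.arctan2(M[1,1],M[0,1])-np.arctan2(-.0238,.1704)).round(4),'tilt',M[2].round(3),'q7',round(s['q'][6],2))
for n in sys.argv[1:]: print(n,'tool delta',(M.T@(np.array(T[n])-p)).round(4))
E
python3 -m jog '[[[0.085, 0, 0, 0, 2.75], [0.085, 0, 0, 0, 2.75], [0.085, 0, 0, 0, 2.75], [0.085, 0, 0, 0, 2.75], [0.085, 0, 0, 0, 2.75]]]' && python3 -m jog '[[[0.085, 0, 0, 0, 2.75], [0.085, 0, 0, 0, 2.75], [0.085, 0, 0, 0, 2.75], [0.085, 0, 0, 0, 2.75], [0.085, 0, 0, 0, 2.75]]]'; python3 go.py macro
```

```text
t: 0.65
position: [0.2135, 0.6137, 0.2389]
eef_rot: [1.544, 2.736, -0.001]
wrist_force: [0.0, 0.3, -0.0]
finger_gap: 0.085
grip_force: 0.0
t: 1.15
position: [0.2135, 0.6137, 0.2389]
eef_rot: [2.376, 2.055, -0.001]
wrist_force: [-0.1, 0.4, -0.5]
finger_gap: 0.0848
grip_force: 0.0
t 1.15 p [0.2135 0.6137 0.2389] gap 0.0848 grip 0.0 F [-0.1  0.4 -0.5] yaw err -0.0059 tilt [-0.001 -0.    -1.   ] q7 -1.4
macro tool delta [-0.2136  0.2924  0.189 ]
```

```bash
python3 -m jog '[[[0.085, -0.474, 0.65, 0.2, 0], [0.085, -0.474, 0.65, 0.2, 0], [0.085, -0.474, 0.65, 0.2, 0], [0.085, -0.474, 0.65, 0.2, 0], [0.085, -0.474, 0.65, 0.2, 0]]]' && python3 -m jog '[[[0.085, -0.474, 0.65, 0.2, 0], [0.085, -0.474, 0.65, 0.2, 0], [0.085, -0.474, 0.65, 0.2, 0], [0.085, -0.474, 0.65, 0.2, 0], [0.085, 0, 0, 0, 0]]]'; python3 go.py macro; python3 -c "
from h import *
f=grab('wrist','w1.png');print(f['eye'],proj(f,[.472,.36,.08]))"
```

```text
t: 1.65
position: [0.359, 0.4727, 0.1887]
eef_rot: [2.37, 2.062, -0.0]
wrist_force: [1.2, -0.1, 0.0]
finger_gap: 0.0846
grip_force: 0.0
t: 2.15
position: [0.4782, 0.3547, 0.1478]
eef_rot: [2.378, 2.046, -0.004]
wrist_force: [0.2, -0.2, 1.0]
finger_gap: 0.0849
grip_force: 0.0
t 2.15 p [0.4782 0.3547 0.1478] gap 0.0849 grip 0.0 F [ 0.2 -0.2  1. ] yaw err -0.0107 tilt [-0.005  0.002 -1.   ] q7 -0.77
macro tool delta [ 0.0048 -0.0071  0.0977]
[0.48743916 0.42307121 0.28200509] [309.00074773 251.10959665]
```

View pics/w1.png

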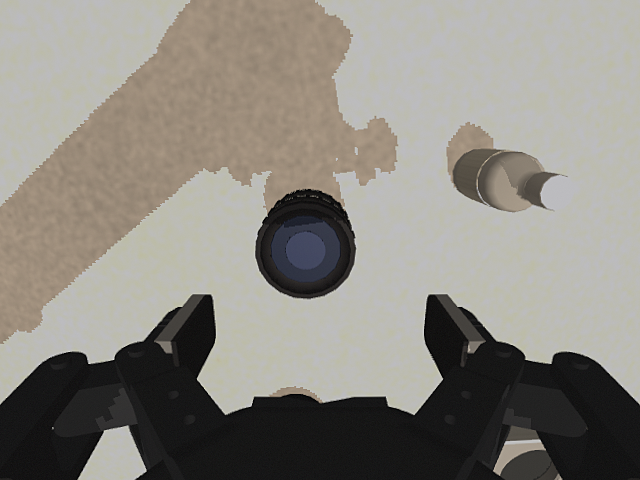

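Wrist view: the macro lens rim centre is at about (306,250), against (309,251) predicted. The fix therefore holds to about 2 mm, and the gripper path down is clear.

```bash
python3 -m jog '[[[0.085, 0.1, -0.18, 0.36, 0], [0.085, 0, 0, 0.4, 0], [0.085, 0, 0, 0.4, 0], [0.085, 0, 0, 0.4, 0], [0.085, 0, 0, 0.4, 0]]]' ; python3 go.py macro;python3 -m jog '[[[0.055, 0, 0, 0, 0], [0.055, 0, 0, 0, 0], [0.055, 0, 0, 0, 0], [0.055, 0, 0, 0, 0], [0.055, 0, 0, 0, 0]]]' ; python3 go.py macro
```

```text
t: 2.7
position: [0.4643, 0.3699, 0.0507]
eef_rot: [-2.367, -2.064, -0.0]
wrist_force: [-0.1, -0.8, -0.1]
finger_gap: 0.0848
grip_force: 0.0
t 2.7 p [0.4643 0.3699 0.0507] gap 0.0848 grip 0.0 F [-0.1 -0.8 -0.1] yaw err 0.002 tilt [ 0.001 -0.001 -1.   ] q7 -0.76
macro tool delta [-0.0088  0.009   0.0007]
t: 3.2
position: [0.4657, 0.3693, 0.0525]
eef_rot: [-2.369, -2.062, -0.003]
wrist_force: [1.4, 0.4, 2.6]
finger_gap: 0.0581
grip_force: 65.4
t 3.2 p [0.4657 0.3693 0.0525] gap 0.0581 grip 65.40756583213806 F [1.4 0.4 2.6] yaw err 0.0002 tilt [ 0.002  0.001 -1.   ] q7 -0.76
macro tool delta [-0.0084  0.0075  0.0025]
```

The grip is about 8 mm off-centre across the pads because I corrected from an unsettled reading. I'll open, re-centre and re-grip.

Converted, -0.0085 m is -0.17, 0.004 m is 0.08.

```bash
python3 -m jog '[[[0.085, 0, 0, 0, 0], [0.085, 0, 0, 0, 0], [0.085, 0, 0, 0, 0], [0.085, -0.17, 0.08, 0, 0], [0.085, 0, 0, 0, 0]]]' ; python3 -m jog '[[[0.085, 0, 0, 0, 0], [0.085, 0, 0, 0, 0]]]'; python3 go.py macro; python3 -c "
from h import *
f=grab('wrist','w2.png')"
```

```text
t: 3.7
position: [0.469, 0.3573, 0.0512]
eef_rot: [2.371, 2.059, -0.001]
wrist_force: [-0.1, -0.3, -0.4]
finger_gap: 0.0848
grip_force: 0.0
t: 3.9
position: [0.4683, 0.3593, 0.0513]
eef_rot: [-2.37, -2.061, -0.0]
wrist_force: [0.4, -0.1, 0.4]
finger_gap: 0.0851
grip_force: 0.0
t 3.9 p [0.4683 0.3593 0.0513] gap 0.0851 grip 0.0 F [ 0.4 -0.1  0.4] yaw err -0.0005 tilt [ 0. -0. -1.] q7 -0.74
macro tool delta [0.0012 0.0036 0.0013]
```

View pics/w2.png

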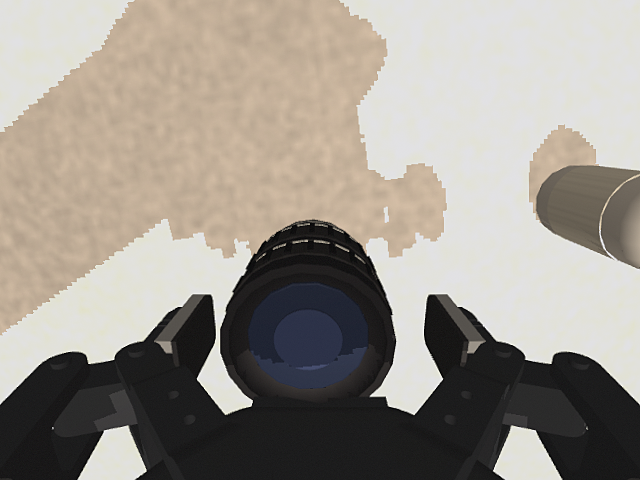

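The lens at (308,335) now sits between the pads, slightly left of their middle at 320. Gripping and lifting.

```bash
python3 -m jog '[[[0.055, 0, -0.06, 0, 0], [0.055, 0, 0, 0, 0], [0.055, 0, 0, 0, 0], [0.055, 0, 0, 0, 0], [0.055, 0, 0, 0, 0]]]' ; python3 go.py;python3 -m jog '[[[0.055, 0, 0, -0.2, 0], [0.055, 0, 0, -0.3, 0], [0.055, 0, 0, -0.3, 0], [0.055, 0, 0, -0.4, 0], [0.055, 0, 0, 0, 0]]]' ;python3 -m jog '[[[0.055, 0, 0, 0, 0], [0.055, 0, 0, 0, 0]]]'; python3 go.py wide
```

```text
t: 4.45
position: [0.4648, 0.3604, 0.0516]
eef_rot: [-2.369, -2.062, 0.0]
wrist_force: [-1.8, 0.4, 4.7]
finger_gap: 0.0587
grip_force: 65.2
t 4.45 p [0.4648 0.3604 0.0516] gap 0.0587 grip 65.18153429031372 F [-1.8  0.4  4.7] yaw err 0.0003 tilt [ 0.001 -0.001 -1.   ] q7 -0.75
t: 4.95
position: [0.4677, 0.3611, 0.1153]
eef_rot: [-2.371, -2.061, -0.011]
wrist_force: [0.5, 0.1, -4.6]
finger_gap: 0.0589
grip_force: 65.5
t: 5.15
position: [0.4648, 0.3593, 0.1105]
eef_rot: [2.37, 2.062, -0.002]
wrist_force: [0.3, -0.4, -4.5]
finger_gap: 0.0584
grip_force: 65.5
t 5.15 p [0.4648 0.3593 0.1105] gap 0.0584 grip 65.54320693016052 F [ 0.3 -0.4 -4.5] yaw err -0.0003 tilt [-0.001 -0.001 -1.   ] q7 -0.77
wide tool delta [-0.3381  0.2216  0.0517]
```

```bash
python3 -m jog '[[[0.055, -0.36, 0.24, 0, 0], [0.055, -0.6, 0.4, 0, 0], [0.055, -0.68, 0.44, 0, 0], [0.055, -0.68, 0.44, 0, 0], [0.055, -0.68, 0.44, 0, 0]]]' && python3 -m jog '[[[0.055, -0.68, 0.44, 0, 0], [0.055, -0.68, 0.44, 0, 0], [0.055, -0.68, 0.44, 0, 0], [0.055, -0.68, 0.44, 0, 0], [0.055, -0.6, 0.42, 0, 0]]]' && python3 -m jog '[[[0.055, -0.44, 0.29, 0, 0], [0.055, 0, 0, 0, 0], [0.055, 0, 0, 0, 0], [0.055, 0, 0, 0, 0]]]'; python3 go.py wide
python3 -c "
from h import *
f=grab('top');im=f['frame'][130:250,220:410];cv2.imwrite('pics/t2.png',cv2.resize(im,None,fx=4,fy=4,interpolation=2))"
```

```text
t: 5.65
position: [0.5413, 0.1959, 0.1102]
eef_rot: [-2.37, -2.062, 0.003]
wrist_force: [1.1, 0.0, -4.4]
finger_gap: 0.0589
grip_force: 65.6
t: 6.15
position: [0.6262, 0.0158, 0.1101]
eef_rot: [-2.371, -2.06, 0.003]
wrist_force: [0.6, -0.3, -5.3]
finger_gap: 0.0587
grip_force: 65.6
t: 6.55
position: [0.6371, -0.0039, 0.1103]
eef_rot: [-2.367, -2.062, 0.001]
wrist_force: [0.1, 0.4, -5.1]
finger_gap: 0.0584
grip_force: 66.0
t 6.55 p [ 0.6371 -0.0039  0.1103] gap 0.0584 grip 66.03841066360474 F [ 0.1  0.4 -5.1] yaw err 0.0014 tilt [ 0.001 -0.002 -1.   ] q7 -0.02
wide tool delta [-0.0023  0.0007  0.0513]
```

View pics/t2.png

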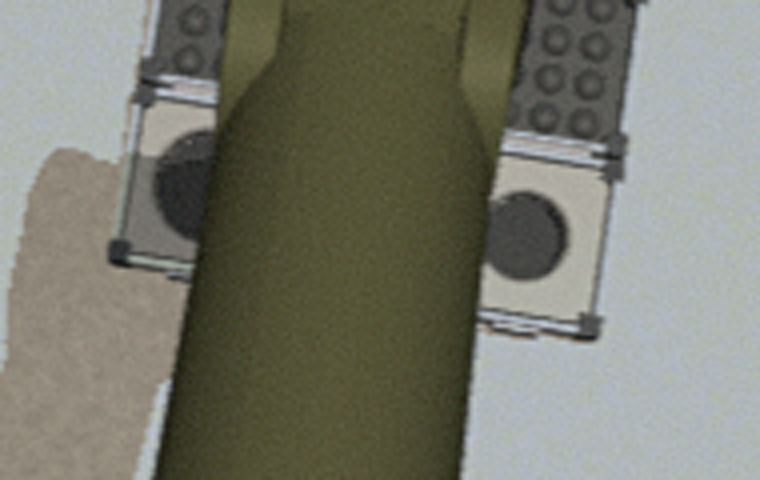

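The arm hides the well in the top view, and the neighbouring wells are where I measured them. The remaining offset is 2 mm against 7 mm of clearance, so I'll lower with force checks.

```bash
python3 -m jog '[[[0.055, -0.04, 0.02, 0.2, 0], [0.055, 0, 0, 0.2, 0], [0.055, 0, 0, 0.12, 0], [0.055, 0, 0, 0, 0], [0.055, 0, 0, 0, 0]]]'; python3 -c "
from h import *
f=grab('wrist','w3.png')"; python3 go.py wide
```

```text
t: 7.1
position: [0.6384, -0.0077, 0.085]
eef_rot: [-2.37, -2.062, 0.001]
wrist_force: [-1.4, -0.4, -4.1]
finger_gap: 0.0587
grip_force: 66.0
t 7.15 p [ 0.6388 -0.0077  0.0855] gap 0.0584 grip 66.03736281394958 F [-0.9  0.1 -4.5] yaw err -0.0001 tilt [ 0.  0. -1.] q7 -0.0
wide tool delta [ 0.0012 -0.0017  0.0265]
```

View pics/w3.png

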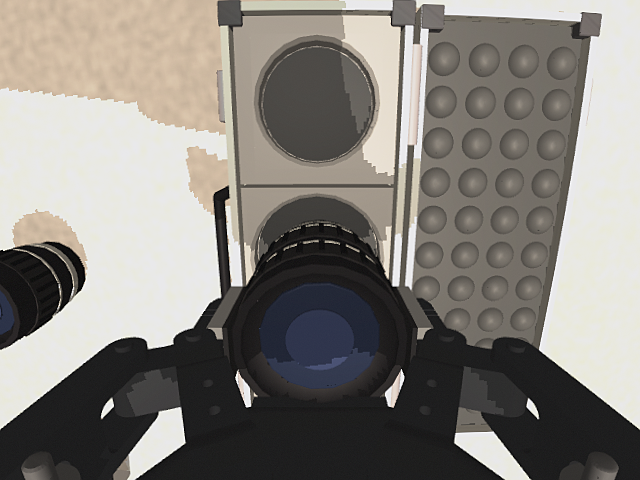

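Wrist view: the macro glass is centred at (320,338) over the wide well, whose far rim is at about (318,197). The middle well's mouth ellipse is at about (318,101). I'll check both numerically.

```bash
python3 -c "
from h import *
f=grab('wrist');p=np.array(bot.sense()['position'])
print('tcp',p,'lens xy from glass',onplane(f,320,339,p[2]-.0516+.08))
for n,u,v in [('mid left',260,101),('mid right',377,101),('mid far',318,38),('mid near',318,163),('wide far',318,196)]: print(n,onplane(f,u,v,.023).round(4))
"; sed -n 1,1p go.py >/dev/null; python3 go.py wide
```

```text
tcp [ 0.638942   -0.00771038  0.08572188] lens xy from glass [ 0.63869251 -0.00354954  0.11412188]
mid left [0.6194 0.0841 0.023 ]
mid right [0.6798 0.0757 0.023 ]
mid far [0.6535 0.11   0.023 ]
mid near [0.6449 0.0483 0.023 ]
wide far [0.6424 0.0305 0.023 ]
t 7.2 p [ 0.6389 -0.0077  0.0857] gap 0.0588 grip 66.03791356086731 F [ 0.8  0.4 -3.9] yaw err -0.0001 tilt [ 0.     0.001 -1.   ] q7 -0.0
wide tool delta [ 0.0012 -0.0018  0.0267]
```

Converted, -0.002 m is -0.04, 0.006 m is 0.12.

```bash
python3 -m jog '[[[0.055, -0.04, -0.02, 0.12, 0], [0.055, 0, 0, 0.12, 0], [0.055, 0, 0, 0.12, 0], [0.055, 0, 0, 0.06, 0], [0.055, 0, 0, 0, 0]]]'; python3 -m jog '[[[0.055, 0, 0, 0, 0]]]'; python3 go.py wide;python3 -m jog '[[[0.055, 0, 0, 0.04, 0], [0.055, 0, 0, 0, 0], [0.055, 0, 0, 0, 0]]]'; python3 go.py wide
```

```text
t: 7.7
position: [0.6367, -0.0095, 0.0634]
eef_rot: [-2.37, -2.061, 0.002]
wrist_force: [0.4, -0.0, -5.0]
finger_gap: 0.0586
grip_force: 66.0
t: 7.8
position: [0.6374, -0.0096, 0.0643]
eef_rot: [2.37, 2.062, 0.0]
wrist_force: [-1.1, 0.5, -4.6]
finger_gap: 0.0587
grip_force: 66.0
t 7.8 p [ 0.6374 -0.0096  0.0643] gap 0.0587 grip 66.03756308555603 F [-1.1  0.5 -4.6] yaw err -0.0002 tilt [ 0.  0. -1.] q7 0.01
wide tool delta [ 0.0032 -0.0005  0.0053]
t: 8.1
position: [0.6373, -0.0096, 0.0624]
eef_rot: [2.37, 2.062, 0.0]
wrist_force: [0.2, 0.5, -4.1]
finger_gap: 0.0591
grip_force: 66.0
t 8.1 p [ 0.6373 -0.0096  0.0624] gap 0.0591 grip 66.0388720035553 F [ 0.2  0.5 -4.1] yaw err -0.0002 tilt [ 0.  0. -1.] q7 0.01
wide tool delta [ 0.0032 -0.0005  0.0034]
```

```bash
python3 -m jog '[[[0.055, 0, 0, 0.03, 0], [0.055, 0, 0, 0, 0], [0.055, 0, 0, 0.02, 0], [0.055, 0, 0, 0, 0], [0.055, 0, 0, 0, 0]]]'; python3 go.py wide
```

```text
t: 8.6
position: [0.6374, -0.0096, 0.0607]
eef_rot: [-2.37, -2.062, -0.001]
wrist_force: [-3.5, 0.1, 4.8]
finger_gap: 0.0584
grip_force: 66.4
t 8.6 p [ 0.6374 -0.0096  0.0607] gap 0.0584 grip 66.37735605239868 F [-3.5  0.1  4.8] yaw err -0.0002 tilt [ 0.  0. -1.] q7 0.01
wide tool delta [ 0.0032 -0.0005  0.0017]
```

Vertical force has flipped to +4.8 N, so it's on the floor. Releasing, rising and heading to the standard lens.

```bash
python3 -m jog '[[[0.085, 0, 0, 0, 0], [0.085, 0, 0, 0, 0], [0.085, 0, 0, 0, 0], [0.085, 0, 0, -0.4, 0], [0.085, 0, 0, -0.6, 0]]]' && python3 -m jog '[[[0.085, 0, 0, -0.6, 0], [0.085, 0, 0, 0, 0], [0.085, 0, 0, 0, 0], [0.085, 0, 0, 0, 0]]]'; python3 go.py std
python3 -c "
from h import *
f=grab('wrist','w4.png');print(proj(f,[.6373,-.0063,.089]),proj(f,[.4605,.003,.062]))"
```

```text
t: 9.1
position: [0.6359, -0.0095, 0.1083]
eef_rot: [-2.369, -2.06, 0.005]
wrist_force: [0.9, -0.3, 0.4]
finger_gap: 0.0851
grip_force: 0.0
t: 9.5
position: [0.6367, -0.0095, 0.1387]
eef_rot: [-2.369, -2.061, 0.002]
wrist_force: [-0.5, -0.5, -0.0]
finger_gap: 0.0852
grip_force: 0.0
t 9.5 p [ 0.6367 -0.0095  0.1387] gap 0.0852 grip 0.0 F [-0.5 -0.5 -0. ] yaw err -0.0001 tilt [-0.    -0.002 -1.   ] q7 -0.02
std tool delta [-0.012 -0.176  0.101]
[321.50186366 263.58881877] [ 51.97039489 270.52264659]
```

View pics/w4.png

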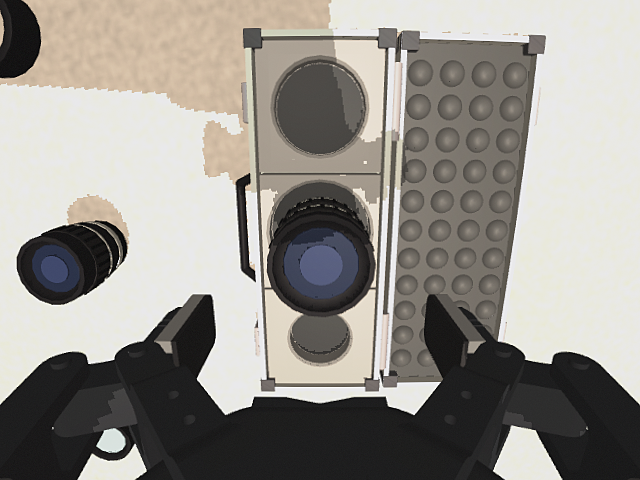

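The macro lens stands upright in the wide well, glass at (321,264) exactly as predicted. The standard lens glass is at (54,268), also as predicted. Moving over to it.

Converted, -0.044 m is -0.88, -0.042 m is -0.84.

```bash
python3 -m jog '[[[0.085, -0.04, -0.52, 0, 0], [0.085, -0.06, -0.84, 0, 0], [0.085, -0.06, -0.88, 0, 0], [0.085, -0.06, -0.84, 0, 0], [0.085, -0.02, -0.44, 0, 0]]]' && python3 -m jog '[[[0.085, 0, 0, 0.4, 0], [0.085, 0, 0, 0.2, 0], [0.085, 0, 0, 0, 0], [0.085, 0, 0, 0, 0], [0.085, 0, 0, 0, 0]]]'; python3 go.py std; python3 -c "
from h import *
f=grab('wrist');g=f['frame'].astype(int);m=(g[:,:,0]-g[:,:,2]>14);y,x=np.mgrid[:480,:640]
a=proj(f,[.4605,.003,.062]);mm=m&(np.hypot(x-a[0],y-a[1])<60)
print(a,mm.sum(),x[mm].mean(),y[mm].mean(),onplane(f,x[mm].mean(),y[mm].mean(),.062))"
```

```text
t: 10.05
position: [0.4573, 0.003, 0.1382]
eef_rot: [-2.368, -2.061, 0.004]
wrist_force: [0.4, 0.0, 0.1]
finger_gap: 0.0845
grip_force: 0.0
t: 10.55
position: [0.4621, 0.0027, 0.1102]
eef_rot: [2.37, 2.061, 0.0]
wrist_force: [-0.8, -0.1, 0.3]
finger_gap: 0.0847
grip_force: 0.0
t 10.55 p [0.4621 0.0027 0.1102] gap 0.0847 grip 0.0 F [-0.8 -0.1  0.3] yaw err -0.0005 tilt [-0.     0.001 -1.   ] q7 -0.19
std tool delta [ 0.0001 -0.0016  0.0721]
[318.04524096 270.03375322] 2630 314.95817490494295 266.92585551330797 [0.45909158 0.00500741 0.062     ]
```

Good. Going down, gripping and lifting.

Converted, 0.02 m is 0.4, 0.01 m is 0.2.

```bash
python3 -m jog '[[[0.085, 0.02, -0.04, 0.4, 0], [0.085, 0, 0, 0.4, 0], [0.085, 0, 0, 0.4, 0], [0.085, 0, 0, 0.2, 0], [0.085, 0, 0, 0, 0]]]' && python3 -m jog '[[[0.085, 0, 0, 0, 0], [0.043, 0, 0, 0, 0], [0.043, 0, 0, 0, 0], [0.043, 0, 0, 0, 0], [0.043, 0, 0, 0, 0]]]'; python3 go.py std; python3 -m jog '[[[0.043, 0, 0, 0, 0], [0.043, 0, 0, 0, 0], [0.043, 0, 0, 0, 0], [0.043, 0, 0, 0, 0]]]'; python3 go.py middle
```

```text
t: 11.1
position: [0.4587, 0.0039, 0.0389]
eef_rot: [-2.37, -2.061, 0.004]
wrist_force: [-0.4, -0.5, 0.7]
finger_gap: 0.085
grip_force: 0.0
t: 11.6
position: [0.4602, 0.0044, 0.0408]
eef_rot: [2.37, 2.062, 0.002]
wrist_force: [-2.0, -0.4, 6.1]
finger_gap: 0.0462
grip_force: 61.3
t 11.6 p [0.4602 0.0044 0.0408] gap 0.0462 grip 61.26820206642151 F [-2.  -0.4  6.1] yaw err -0.0002 tilt [ 0.001  0.001 -1.   ] q7 -0.13
std tool delta [-0.0013  0.0005  0.0028]
t: 12.0
position: [0.4602, 0.0044, 0.0408]
eef_rot: [2.37, 2.062, 0.002]
wrist_force: [-1.7, -0.4, 5.8]
finger_gap: 0.0465
grip_force: 61.3
t 12.0 p [0.4602 0.0044 0.0408] gap 0.0465 grip 61.3019585609436 F [-1.7 -0.4  5.8] yaw err -0.0002 tilt [ 0.001  0.001 -1.   ] q7 -0.13
middle tool delta [ 0.1003  0.177  -0.0059]
```

Converted, -0.025 m is -0.5, -0.02 m is -0.4.

```bash
python3 -m jog '[[[0.043, 0, 0, -0.2, 0], [0.043, 0, 0, -0.4, 0], [0.043, 0, 0, -0.5, 0], [0.043, 0, 0, -0.4, 0], [0.043, 0.24, 0.36, -0.1, 0]]]' && python3 -m jog '[[[0.043, 0.4, 0.7, 0, 0], [0.043, 0.42, 0.76, 0, 0], [0.043, 0.42, 0.76, 0, 0], [0.043, 0.36, 0.64, 0, 0], [0.043, 0.16, 0.3, 0, 0]]]' && python3 -m jog '[[[0.043, 0, 0, 0, 0], [0.043, 0, 0, 0, 0], [0.043, 0, 0, 0, 0]]]'; python3 go.py middle
```

```text
t: 12.5
position: [0.4786, 0.0125, 0.1222]
eef_rot: [-2.372, -2.059, -0.004]
wrist_force: [-0.3, -0.1, -2.5]
finger_gap: 0.0464
grip_force: 62.1
t: 13.0
position: [0.6498, 0.0812, 0.1194]
eef_rot: [2.368, 2.064, 0.001]
wrist_force: [0.3, -0.8, -1.8]
finger_gap: 0.0463
grip_force: 62.4
t: 13.3
position: [0.6464, 0.0779, 0.1198]
eef_rot: [-2.371, -2.06, 0.002]
wrist_force: [-0.6, 0.1, -1.9]
finger_gap: 0.0465
grip_force: 62.5
t 13.3 p [0.6464 0.0779 0.1198] gap 0.0465 grip 62.47542142868042 F [-0.6  0.1 -1.9] yaw err -0.0012 tilt [-0.    -0.001 -1.   ] q7 -0.15
middle tool delta [0.0017 0.0028 0.0728]
```

```bash
python3 -m jog '[[[0.043, 0.02, 0.06, 0.3, 0], [0.043, 0, 0, 0.4, 0], [0.043, 0, 0, 0.2, 0], [0.043, 0, 0, 0, 0], [0.043, 0, 0, 0, 0]]]'; python3 go.py middle; python3 -c "
from h import *
f=grab('wrist');p=bot.sense()['position'];z=p[2]-.0408+.062;g=f['frame'].astype(int);m=(g[:,:,0]-g[:,:,2]>14);y,x=np.mgrid[:480,:640]
a=proj(f,[p[0],p[1],z]);mm=m&(np.hypot(x-a[0],y-a[1])<70)
print(a,mm.sum(),onplane(f,x[mm].mean(),y[mm].mean(),z))"
```

```text
t: 13.8
position: [0.6506, 0.0792, 0.0748]
eef_rot: [-2.371, -2.061, 0.0]
wrist_force: [0.6, -1.2, -2.3]
finger_gap: 0.0465
grip_force: 62.5
t 13.8 p [0.6506 0.0792 0.0748] gap 0.0465 grip 62.467217445373535 F [ 0.6 -1.2 -2.3] yaw err -0.0005 tilt [-0. -0. -1.] q7 -0.13
middle tool delta [-0.0002 -0.0012  0.0278]
[323.23521824 338.67152212] 5654 [0.65015805 0.08208274 0.09668363]
```

```bash
python3 -m jog '[[[0.043, -0.03, -0.02, 0.14, 0], [0.043, 0, 0, 0.14, 0], [0.043, 0, 0, 0.1, 0], [0.043, 0, 0, 0.04, 0], [0.043, 0, 0, 0, 0]]]' && python3 -m jog '[[[0.043, 0, 0, 0, 0], [0.043, 0, 0, 0, 0], [0.043, 0, 0, 0.03, 0], [0.043, 0, 0, 0, 0], [0.043, 0, 0, 0, 0]]]'; python3 go.py middle
```

```text
t: 14.35
position: [0.6492, 0.0781, 0.0533]
eef_rot: [-2.37, -2.062, 0.001]
wrist_force: [0.0, -0.6, -1.8]
finger_gap: 0.0464
grip_force: 62.5
t: 14.85
position: [0.6496, 0.0781, 0.0523]
eef_rot: [-2.37, -2.062, -0.0]
wrist_force: [-0.7, 0.2, -2.3]
finger_gap: 0.0463
grip_force: 62.5
t 14.85 p [0.6496 0.0781 0.0523] gap 0.0463 grip 62.467120885849 F [-0.7  0.2 -2.3] yaw err -0.0002 tilt [ 0.  0. -1.] q7 -0.12
middle tool delta [ 0.0011 -0.0003  0.0053]
```

```bash
python3 -m jog '[[[0.043, 0, 0, 0.03, 0], [0.043, 0, 0, 0, 0], [0.043, 0, 0, 0.02, 0], [0.043, 0, 0, 0, 0], [0.043, 0, 0, 0, 0]]]'; python3 go.py middle
```

```text
t: 15.35
position: [0.6496, 0.078, 0.0499]
eef_rot: [2.37, 2.062, 0.0]
wrist_force: [-0.1, 0.4, -1.1]
finger_gap: 0.0466
grip_force: 62.6
t 15.35 p [0.6496 0.078  0.0499] gap 0.0466 grip 62.64002323150635 F [-0.1  0.4 -1.1] yaw err -0.0002 tilt [ 0.  0. -1.] q7 -0.12
middle tool delta [ 0.0011 -0.0004  0.0029]
```

Converted, 0.0007 m is 0.014.

```bash
python3 -m jog '[[[0.043, 0, 0, 0.014, 0], [0.043, 0, 0, 0, 0], [0.043, 0, 0, 0, 0]]]'; python3 -m jog '[[[0.085, 0, 0, 0, 0], [0.085, 0, 0, 0, 0], [0.085, 0, 0, 0, 0], [0.085, 0, 0, -0.4, 0], [0.085, 0, 0, -0.6, 0]]]' && python3 -m jog '[[[0.085, 0, 0, -0.6, 0], [0.085, 0, 0, -0.2, 0], [0.085, 0, 0, 0, 0], [0.085, 0, 0, 0, 0]]]'; python3 go.py cm
```

```text
t: 15.65
position: [0.6497, 0.078, 0.0499]
eef_rot: [-2.37, -2.062, -0.001]
wrist_force: [-2.9, -0.8, 5.4]
finger_gap: 0.0464
grip_force: 62.7
t: 16.15
position: [0.6479, 0.078, 0.0973]
eef_rot: [-2.369, -2.061, 0.006]
wrist_force: [0.4, -0.3, -0.0]
finger_gap: 0.085
grip_force: 0.0
t: 16.55
position: [0.6489, 0.0781, 0.1379]
eef_rot: [-2.369, -2.061, 0.002]
wrist_force: [-0.5, -0.3, -0.7]
finger_gap: 0.0852
grip_force: 0.0
t 16.55 p [0.6489 0.0781 0.1379] gap 0.0852 grip 0.0 F [-0.5 -0.3 -0.7] yaw err -0.0 tilt [-0.    -0.001 -1.   ] q7 -0.15
cm tool delta [-0.4436 -0.1023  0.1041]
```

Converted, -0.042 m is -0.84, -0.04 m is -0.8.

```bash
python3 -m jog '[[[0.085, -0.4, -0.1, 0, 0], [0.085, -0.8, -0.18, 0, 0], [0.085, -0.84, -0.2, 0, 0], [0.085, -0.84, -0.2, 0, 0], [0.085, -0.84, -0.2, 0, 0]]]' && python3 -m jog '[[[0.085, -0.84, -0.2, 0, 0], [0.085, -0.84, -0.2, 0, 0], [0.085, -0.84, -0.2, 0, 0], [0.085, -0.84, -0.2, 0, 0], [0.085, -0.84, -0.18, 0, 0]]]' && python3 -m jog '[[[0.085, -0.64, -0.12, 0, 0], [0.085, -0.32, -0.06, 0.2, 0], [0.085, 0, 0, 0.4, 0], [0.085, 0, 0, 0, 0], [0.085, 0, 0, 0, 0]]]' && python3 -m jog '[[[0.085, 0, 0, 0, 0], [0.085, 0, 0, 0, 0]]]'; python3 go.py cm; python3 -c "
from h import *
f=grab('wrist','w5.png');g=f['frame'].astype(int);m=(g[:,:,0]-g[:,:,2]>14);y,x=np.mgrid[:480,:640]
a=proj(f,[.486,-.347,.054]);mm=m&(np.hypot(x-a[0],y-a[1])<50)
print(a,mm.sum(),x[mm].mean(),y[mm].mean(),onplane(f,x[mm].mean(),y[mm].mean(),.054))"
```

```text
t: 17.05
position: [0.5775, -0.1031, 0.1376]
eef_rot: [-2.37, -2.059, 0.004]
wrist_force: [0.3, -0.5, -0.5]
finger_gap: 0.0852
grip_force: 0.0
t: 17.55
position: [0.4994, -0.3034, 0.1377]
eef_rot: [-2.37, -2.059, 0.002]
wrist_force: [0.2, -0.5, 0.2]
finger_gap: 0.085
grip_force: 0.0
t: 18.05
position: [0.4855, -0.3474, 0.1081]
eef_rot: [-2.369, -2.059, 0.002]
wrist_force: [1.0, 0.2, 0.6]
finger_gap: 0.0849
grip_force: 0.0
t: 18.25
position: [0.4876, -0.3474, 0.1099]
eef_rot: [2.369, 2.062, 0.001]
wrist_force: [-0.2, 0.5, 0.6]
finger_gap: 0.0851
grip_force: 0.0
t 18.25 p [ 0.4876 -0.3474  0.1099] gap 0.0851 grip 0.0 F [-0.2  0.5  0.6] yaw err 0.0007 tilt [-0.     0.001 -1.   ] q7 0.63
cm tool delta [ 0.0002 -0.0017  0.0759]
[317.98010107 265.09007484] 1191 313.29722921914356 261.65323257766585 [ 0.48367221 -0.34460884  0.054     ]
```

View pics/w5.png

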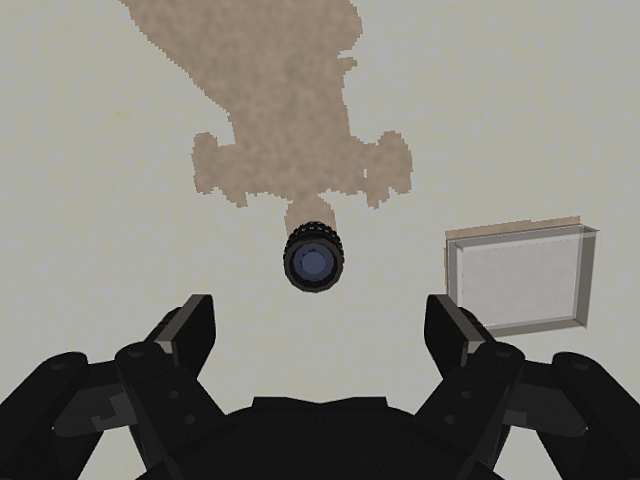

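The small lens glass is at (313,262), about 3 mm from the estimate. The tray is clear of the fingers. Correcting, going down and gripping.

Converted, -0.004 m is -0.08, 0.0015 m is 0.03.

```bash
python3 -m jog '[[[0.085, 0.03, -0.08, 0.4, 0], [0.085, 0, 0, 0.4, 0], [0.085, 0, 0, 0.4, 0], [0.085, 0, 0, 0.28, 0], [0.085, 0, 0, 0, 0]]]' && python3 -m jog '[[[0.085, 0, 0, 0, 0], [0.03, 0, 0, 0, 0], [0.03, 0, 0, 0, 0], [0.03, 0, 0, 0, 0], [0.03, 0, 0, 0, 0]]]' && python3 -m jog '[[[0.03, 0, 0, 0, 0], [0.03, 0, 0, 0, 0], [0.03, 0, 0, 0, 0], [0.03, 0, 0, 0, 0]]]'; python3 go.py narrow
```

```text
t: 18.8
position: [0.4824, -0.3444, 0.0335]
eef_rot: [-2.367, -2.06, 0.002]
wrist_force: [0.4, 0.4, 0.1]
finger_gap: 0.0848
grip_force: 0.0
t: 19.3
position: [0.4838, -0.3458, 0.036]
eef_rot: [2.369, 2.061, 0.001]
wrist_force: [-0.3, -0.2, 0.9]
finger_gap: 0.0327
grip_force: 59.3
t: 19.7
position: [0.4838, -0.3458, 0.0359]
eef_rot: [2.37, 2.061, 0.001]
wrist_force: [-0.5, 2.1, 5.3]
finger_gap: 0.0322
grip_force: 59.4
t 19.7 p [ 0.4838 -0.3458  0.0359] gap 0.0322 grip 59.40074801445007 F [-0.5  2.1  5.3] yaw err -0.0002 tilt [-0.     0.001 -1.   ] q7 0.68
narrow tool delta [ 0.2718  0.1052 -0.007 ]
```

Converted, -0.025 m is -0.5, -0.02 m is -0.4.

```bash
python3 -m jog '[[[0.03, 0, 0, -0.2, 0], [0.03, 0, 0, -0.4, 0], [0.03, 0, 0, -0.5, 0], [0.03, 0, 0, -0.4, 0], [0.03, 0.32, 0.12, -0.1, 0]]]' && python3 -m jog '[[[0.03, 0.68, 0.26, 0, 0], [0.03, 0.8, 0.31, 0, 0], [0.03, 0.8, 0.31, 0, 0], [0.03, 0.8, 0.31, 0, 0], [0.03, 0.8, 0.31, 0, 0]]]' && python3 -m jog '[[[0.03, 0.68, 0.26, 0, 0], [0.03, 0.4, 0.16, 0, 0], [0.03, 0.16, 0.06, 0, 0], [0.03, 0, 0, 0, 0], [0.03, 0, 0, 0, 0]]]' && python3 -m jog '[[[0.03, 0, 0, 0, 0], [0.03, 0, 0, 0, 0]]]'; python3 go.py narrow
```

```text
t: 20.2
position: [0.4907, -0.334, 0.118]
eef_rot: [2.372, 2.053, -0.0]
wrist_force: [0.1, -0.8, -1.4]
finger_gap: 0.0323
grip_force: 59.7
t: 20.7
position: [0.5929, -0.1471, 0.1153]
eef_rot: [-2.37, -2.061, 0.0]
wrist_force: [0.2, -0.3, -1.3]
finger_gap: 0.0324
grip_force: 59.7
t: 21.2
position: [0.6241, -0.0928, 0.1151]
eef_rot: [2.372, 2.059, -0.002]
wrist_force: [0.5, -0.0, -1.7]
finger_gap: 0.0322
grip_force: 59.7
t: 21.4
position: [0.6243, -0.0926, 0.1153]
eef_rot: [2.373, 2.058, -0.0]
wrist_force: [-0.9, 0.6, -1.2]
finger_gap: 0.0325
grip_force: 59.7
t 21.4 p [ 0.6243 -0.0926  0.1153] gap 0.0325 grip 59.73224937915802 F [-0.9  0.6 -1.2] yaw err -0.0029 tilt [-0.  0. -1.] q7 0.14
narrow tool delta [0.0015 0.001  0.0723]
```

Converted, 0.02 m is 0.4, 0.015 m is 0.3.

```bash
python3 -m jog '[[[0.03, 0.02, 0.02, 0.3, 0], [0.03, 0, 0, 0.4, 0], [0.03, 0, 0, 0.16, 0], [0.03, 0, 0, 0, 0], [0.03, 0, 0, 0, 0]]]'; python3 go.py narrow; python3 -c "
from h import *
f=grab('wrist');p=bot.sense()['position'];z=p[2]-.0359+.054;g=f['frame'].astype(int);m=(g[:,:,0]-g[:,:,2]>14);y,x=np.mgrid[:480,:640]
a=proj(f,[p[0],p[1],z]);mm=m&(np.hypot(x-a[0],y-a[1])<50)
print(a,mm.sum(),onplane(f,x[mm].mean(),y[mm].mean(),z));cv2.imwrite('pics/w6.png',f['frame'])"
```

```text
t: 21.9
position: [0.6262, -0.09, 0.0721]
eef_rot: [2.37, 2.061, -0.0]
wrist_force: [-0.0, -0.0, -1.3]
finger_gap: 0.0323
grip_force: 59.7
t 21.9 p [ 0.6262 -0.09    0.0721] gap 0.0323 grip 59.69794750213623 F [-0.  -0.  -1.3] yaw err -0.0005 tilt [-0.  0. -1.] q7 0.16
narrow tool delta [-0.0012 -0.0004  0.0291]
[322.83114394 334.28586028] 2584 [ 0.62559095 -0.08749268  0.09077009]
```

View pics/w6.png

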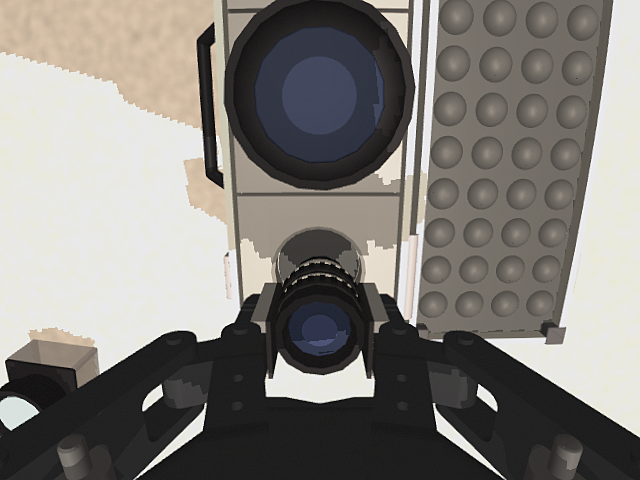

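The small lens at (320,331) sits over the narrow well, far rim at about (319,228), roughly 2–3 mm toward the macro. Trimming and lowering.

Converted, -0.0025 m is -0.05, 0.0025 m is 0.05.

```bash
python3 -m jog '[[[0.03, -0.05, 0, 0.14, 0], [0.03, 0, 0, 0.14, 0], [0.03, 0, 0, 0.12, 0], [0.03, 0, 0, 0.05, 0], [0.03, 0, 0, 0, 0]]]' && python3 -m jog '[[[0.03, 0, 0, 0, 0], [0.03, 0, 0, 0, 0], [0.03, 0, 0, 0.03, 0], [0.03, 0, 0, 0, 0], [0.03, 0, 0, 0, 0]]]'; python3 go.py narrow
```

```text
t: 22.45
position: [0.6253, -0.0922, 0.0489]
eef_rot: [-2.37, -2.061, 0.001]
wrist_force: [-0.2, -0.2, -1.0]
finger_gap: 0.0321
grip_force: 59.7
t: 22.95
position: [0.6257, -0.0923, 0.0482]
eef_rot: [2.37, 2.062, 0.0]
wrist_force: [1.0, 0.6, -0.5]
finger_gap: 0.0327
grip_force: 59.7
t 22.95 p [ 0.6257 -0.0923  0.0482] gap 0.0327 grip 59.71718609333038 F [ 1.   0.6 -0.5] yaw err -0.0002 tilt [ 0.  0. -1.] q7 0.17
narrow tool delta [ 0.0011 -0.0003  0.0052]
```

Converted, 0.0015 m is 0.03, 0.001 m is 0.02.

```bash
python3 -m jog '[[[0.03, 0, 0, 0.03, 0], [0.03, 0, 0, 0, 0], [0.03, 0, 0, 0.02, 0], [0.03, 0, 0, 0, 0], [0.03, 0, 0, 0, 0]]]'; python3 go.py; python3 -m jog '[[[0.03, 0, 0, 0.02, 0], [0.03, 0, 0, 0, 0], [0.03, 0, 0, 0, 0]]]'; python3 go.py
```

```text
t: 23.45
position: [0.6257, -0.0923, 0.0456]
eef_rot: [-2.37, -2.062, -0.0]
wrist_force: [-0.0, -0.2, 0.4]
finger_gap: 0.0322
grip_force: 59.7
t 23.45 p [ 0.6257 -0.0923  0.0456] gap 0.0322 grip 59.71778690814972 F [-0.  -0.2  0.4] yaw err -0.0002 tilt [ 0. -0. -1.] q7 0.17
t: 23.75
position: [0.6259, -0.0923, 0.045]
eef_rot: [2.37, 2.062, 0.001]
wrist_force: [-0.8, 0.4, 1.1]
finger_gap: 0.0319
grip_force: 60.1
t 23.75 p [ 0.6259 -0.0923  0.045 ] gap 0.0319 grip 60.07516264915466 F [-0.8  0.4  1.1] yaw err -0.0002 tilt [ 0.  0. -1.] q7 0.17
```

It's down at the expected height. Releasing, rising and moving clear sideways so I can check everything from the top.

Converted, -0.03 m is -0.6, -0.02 m is -0.4.

```bash
python3 -m jog '[[[0.085, 0, 0, 0, 0], [0.085, 0, 0, 0, 0], [0.085, 0, 0, 0, 0], [0.085, 0, 0, -0.4, 0], [0.085, 0, 0, -0.6, 0]]]' && python3 -m jog '[[[0.085, 0, 0, -0.8, 0], [0.085, 0, 0, -0.8, 0], [0.085, -0.6, 0, -0.4, 0], [0.085, -0.8, 0, 0, 0], [0.085, -0.9, 0, 0, 0]]]' && python3 -m jog '[[[0.085, -0.9, 0, 0, 0], [0.085, -0.9, 0, 0, 0], [0.085, -0.8, 0, 0, 0], [0.085, 0, 0, 0, 0], [0.085, 0, 0, 0, 0]]]'; python3 go.py; python3 - <<'E'
from h import *
f=grab('top');cv2.imwrite('pics/t3.png',f['frame'])
s=grab('scene');cv2.imwrite('pics/s3.png',cv2.resize(s['frame'][200:350,240:460],None,fx=3.5,fy=3.5,interpolation=2))
g=f['frame'].astype(int);m=(g[:,:,0]-g[:,:,2]>14);y,x=np.mgrid[:480,:640]
for n,c,h in [('wide',(.6373,-.0063),.089),('middle',(.6494,.0792),.071),('narrow',(.6256,-.0912),.063)]:
    a=proj(f,[*c,h]);mm=m&(np.hypot(x-a[0],y-a[1])<14);print(n,mm.sum(),onplane(f,x[mm].mean(),y[mm].mean(),h)[:2]-c if mm.sum() else '')
E
```

```text
t: 24.25
position: [0.6241, -0.0919, 0.093]
eef_rot: [-2.368, -2.06, 0.005]
wrist_force: [1.4, -0.5, 0.2]
finger_gap: 0.0846
grip_force: 0.0
t: 24.75
position: [0.6107, -0.2059, 0.1959]
eef_rot: [2.366, 2.065, 0.004]
wrist_force: [0.0, -0.3, -0.1]
finger_gap: 0.0849
grip_force: 0.0
t: 25.25
position: [0.5909, -0.3364, 0.1944]
eef_rot: [-2.373, -2.058, 0.001]
wrist_force: [0.4, 0.9, -0.0]
finger_gap: 0.085
grip_force: 0.0
t 25.25 p [ 0.5909 -0.3364  0.1944] gap 0.085 grip 0.0 F [ 0.4  0.9 -0. ] yaw err -0.0034 tilt [-0. -0. -1.] q7 0.53
wide 333 [-0.00054124 -0.00199687]
middle 208 [-0.00058997 -0.00295914]
narrow 96 [ 0.0001348  -0.00141749]
```

View pics/t3.png

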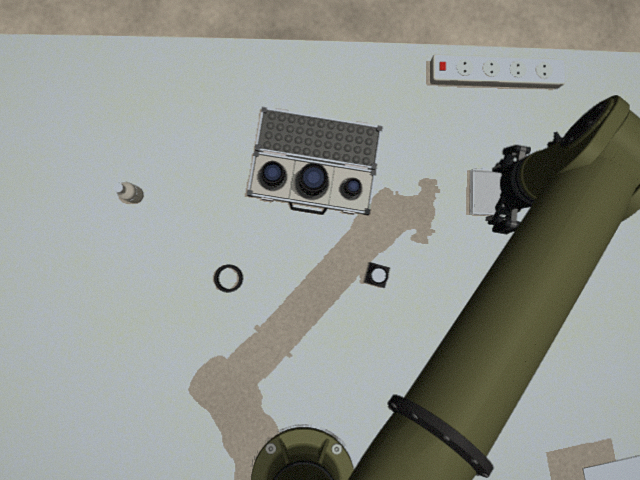

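View pics/s3.png

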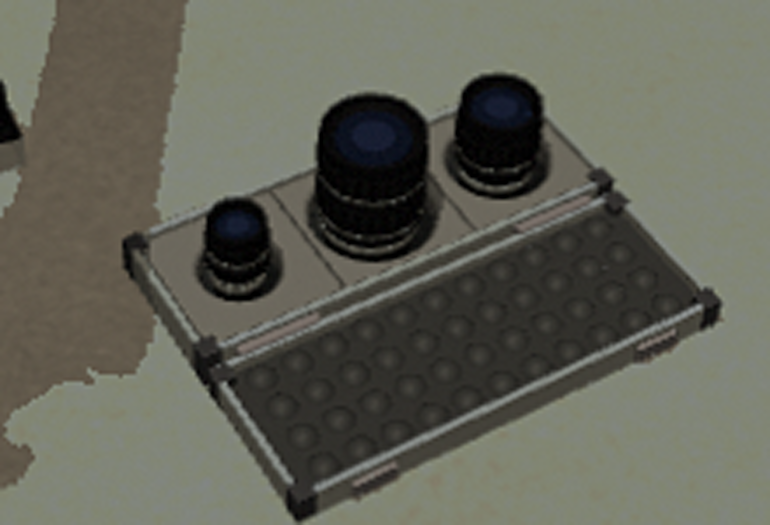

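Both views show all three lenses upright in their own wells, at most 3 mm off axis. The tube (228,278), loupe (377,275), bottle and tray look unmoved, and the arm touches nothing.

```bash
python3 -c "
from workcell import bot
print(bot.sign_off())"
```

```text
the job is handed in; nothing more can be done
None
```

The job is handed in (no verdict was returned): in the last pictures all three lenses stand upright, glass up, in their own wells within about 3 mm of the axes, and the tube, loupe, tray and bottle look unmoved.

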